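Dry the washed tumbler on the warm-air cup dryer

TASK

Take the washed steel tumbler that lies on the draining mat, turn it upside down and set it gently over the short, broad cup post of the dryer (not the tall thin bottle post), so that its rim rests flat on the post's dark seat. Once it is seated, slide the dryer's selector all the way to its stop at the red dot and leave everything released. Do not push the mug, the tamper or the green-capped spice jar next to the dryer out of place.

Things in the scene. Friction and masses are not known exactly. Their poses are not given: they have to be found in the camera images.
- tumbler: straight steel tumbler, 59 mm outside diameter, 120 mm long, 0.16 kg, hollow 52 mm wide and 114 mm deep; a teal silicone boot covers the 55 mm next to its closed end: grip it there. Origin: centre of the outside of the closed bottom; z runs along it to the mouth. It starts lying on the mat, mouth roughly away from the robot, axis level 35 mm above the worktop; may roll if pushed
- tumbler_rim (a point): centre of the tumbler's mouth, in the plane of the rim, 120 mm from tumbler along its z axis
- drain_mat: grey ribbed silicone draining mat, 210 x 160 x 6 mm, fixed. Origin: centre of its underside on the worktop
- dryer: fixed white cup dryer, 190 mm deep (x), 270 mm wide (y). Origin: centre of its footprint on the worktop; x points to its back, y to the left. Rear deck 45 mm high, x = -45 to +95 mm, with the two posts at x = 30, y = +65 and -65 mm (either post on either side); front apron 30 mm high, x = -96 to -45 mm, with the selector
- cup_post: short broad post on the dryer's deck. Origin: centre of its foot, on the deck 45 mm above the worktop; z up. Dark seat for the rim, 74 mm wide, top 4 mm above the deck; white hub 46 mm wide up to 14 mm, cone to 24 mm width at 28 mm, then a 20 mm thick post, tip at 83 mm. The tumbler goes over it with 3 mm play all round; seated, its bottom is up, 124 mm above the deck
- bottle_post: tall thin drying post fixed to the dryer's deck, 13 mm thick with a 44 mm foot, its tip 149 mm above the deck. Origin: centre of its foot, on the deck. Too tall for the tumbler, which could not seat on it
- selector (a joint): the dryer's selector, a black grip 20 mm (x) x 16 mm (y) on the front apron, its top 45 mm above the worktop; it slides along the dryer's -y, from 0 (at the white dot) to 0.060 m (end stop, at the red dot), with about 2 N of friction and stays where it is left
- selector_top (a point): centre of the top face of the selector's grip, 15 mm above the apron, at x = -70 mm and y = 30 mm minus the joint value in the dryer's frame
- mug: white mug, 80 mm wide and 91 mm tall, with a handle, standing loose to the left of the dryer, near the microwave. Origin: centre of the underside of its bounding box
- tamper: press tamper with a turned wooden handle, 58 mm wide, 95 mm tall, standing loose to the left of the dryer. Origin: centre of its underside
- spice_jar: spice jar with a green cap, 46 mm wide, 106 mm tall, standing loose behind the gap between mat and dryer. Origin: centre of its underside

How it is judged:
By the outcome, as a careful person would: the job done as asked, in the order asked, and still so for the second after the job is handed in, with the robot touching nothing.
It also fails if it takes over 64 s, if anything falls off the work surface, if the arm or the gripper's body presses on something with over 40 N, if the wrist force passes 120 N, or if a joint passes its speed limit or range.

ROBOT

A 6-joint arm with a two-finger parallel gripper is mounted at the origin on a cart in front of the work surface, level with it; the furniture and walls round the work are solid. World frame = base frame: x ahead of the robot, y to its left, z up, the work surface at z = 0. Lengths are in m, angles in rad, forces in N, time in s.
With the tool pointing down it reaches from about 0.35 to 0.775 m from the base axis. Payload 7.3 kg.
Tool frame: the origin (TCP) lies at the centre of the arm's flange, where the gripper is bolted on; the fingertips stand 178 mm ahead of it and the grasp point (between the pads) lies 159 mm ahead of it; z points along the fingers, y is the line along which they close (so a half turn about z gives the same grasp; the last joint's range is limited). The gripper opens to 92 mm and grips with 3 to 60 N. Pads are 19 mm wide; open, the fingers measure 130 mm over their backs; the gripper's body (75 mm by 190 mm) begins 47 mm behind the grasp point.
Start: joints at [-1.403, 0.342, 1.524, -0, 1.275, -0.146], TCP at [0.162, -0.499, 0.405] pointing down, gripper open.
Joint ranges: [-2.53, 2.53], [-0.77, 2.02], [0.04, 2.7], [-1, 4.14], [0.28, 2.66], [-3.11, 3.11]. Speed limits (rad/s): [2.57, 2.57, 3.14, 3.14, 3.14, 3.14].

INTERFACE

Orientations are given as [roll, pitch, yaw] about the fixed x, y, z axes, in that order (R = Rz(yaw) Ry(pitch) Rx(roll)).
In Python, from cell import robot gives the robot as it stands.
- The arm moves only by the shell command python3 drive.py 'ROWS' [OPENING] [FORCE]. ROWS is a JSON list of rows, 1 to 8 of them, each of 6 numbers: dx, dy, dz in m, then a rotation vector rx, ry, rz in rad; each row shifts and turns the commanded pose from where the row before left it, along the tool's axes as they then stand; what a row does not reach is not made up. A row lasts 1/12 s, in which the tool goes at most 0.0417 m and 0.125 rad, less where a joint would pass 70% of its speed; a pose out of reach is approached as far as the arm can. OPENING is the finger opening in m, set as the command begins (- or left out keeps the last). The fingers move at their own pace and stop on an object; FORCE is the grip in N (left out, the last holds). Time passes only in rows, so rows that do not move let the fingers close. It prints the time, the measured TCP pose, the force, the opening and the grip force at its end. Input that does not fit is refused with a message, and nothing moves.
- robot.observe(): the state, without advancing time (a new reading comes with each control period).
- robot.read_camera(name): name is "scene" or "side" or "wrist"; returns a dict with "image" (384x512x3 uint8, red, green, blue), "fx", "fy", "cx", "cy" (pixels), "pose" (4x4, takes a point from camera to world coordinates). Camera axes: x right, y down, z forward; pixel columns grow to the right and rows downward; lengths in m; the calibration is good to about 2 mm. A picture is of the moment at which its call begins. There is no depth.
- robot.hand_in(): hands the job in; it is judged then, once.
The state is a dict: "time": time; "qpos": joint angles; "qvel": joint speeds; "joint_efforts": joint torques, N m; "tool_pos": TCP position; "tool_rot": TCP orientation; "contact_force": force on the tool from outside, world axes, zero at the start; "torque": the same for the moment, N m; "opening": finger opening in m; "grip_force": force on a finger pad.
Only numpy, scipy, OpenCV 4.12 (cv2) and the standard library are available. Lean on these libraries where they do the work, as an engineer would, in place of code of your own. Each camera call takes 0.05 s, during which the arm holds its last target. There are 200 camera calls.

## Working session

There is one attempt and no reset: what is moved stays moved. The work goes in short steps, Python scripts to look and compute and a shell command to move; the robot and the scene stay as the last step left them, time stands still between calls to the robot, and variables do not carry over. Pictures are saved under pics/ and viewed, at most 10 in all, crops included, and the job is handed in when it is done.

```bash
ls; mkdir -p pics; python3 - <<'E'
from cell import robot
import cv2,numpy as np
ims=[]
for n in("scene","side"):
    c=robot.read_camera(n); cv2.imwrite(f"pics/{n}0.png",c["image"][:,:,::-1]); print(n,c["fx"],c["fy"],c["cx"],c["cy"],np.round(c["pose"],3).tolist())
E
```

```text
cell.py
drive.py
pics
scene 369.0031262690655 369.0031262690655 255.82218336591814 187.40765948368065 [[-0.491, -0.429, 0.758, -0.354], [-0.871, 0.252, -0.422, 0.606], [-0.01, -0.867, -0.498, 0.659], [0.0, 0.0, 0.0, 1.0]]
side 469.66098682076574 469.66098682076574 254.76063610074002 184.21102069934878 [[-0.916, -0.261, 0.306, 0.144], [-0.402, 0.611, -0.682, 1.027], [-0.009, -0.747, -0.664, 1.001], [0.0, 0.0, 0.0, 1.0]]
```

View pics/scene0.png

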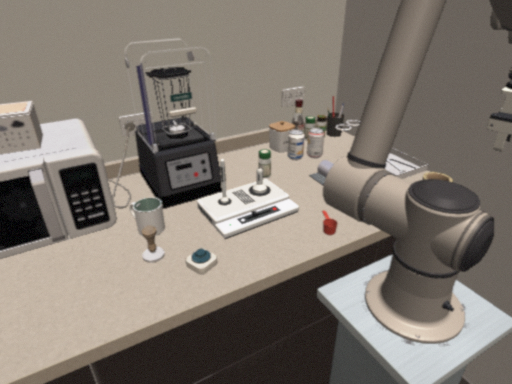

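View pics/side0.png

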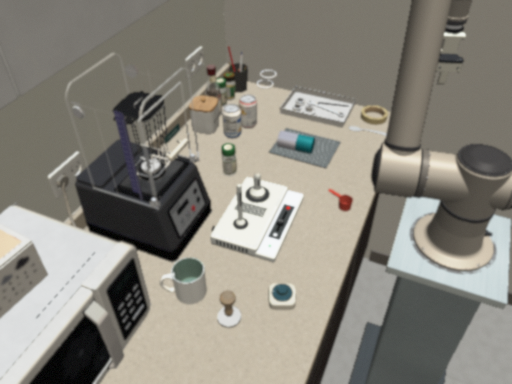

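The scene view shows the dryer at about (247,207), with the cup post on its right at (260,182) and the bottle post at (224,190). The side view shows the tumbler on the mat at (297,140), boot end toward the robot at (305,142). It also shows the cup post at (258,188), the bottle post at (240,210), the selector at (285,215) and the jar at (229,158).

```bash
cat > h.py <<'E'
import numpy as np,cv2
from cell import robot
def ray(c,u,v):
    d=c["pose"][:3,:3]@np.array([(u-c["cx"])/c["fx"],(v-c["cy"])/c["fy"],1.]); return c["pose"][:3,3],d/np.linalg.norm(d)
def plane(c,u,v,z):
    o,d=ray(c,u,v); return o+d*(z-o[2])/d[2]
def tri(obs):
    A=np.zeros((3,3));b=np.zeros(3)
    for c,u,v in obs:
        o,d=ray(c,u,v);P=np.eye(3)-np.outer(d,d);A+=P;b+=P@o
    x=np.linalg.solve(A,b); 
    return x,[np.linalg.norm((np.eye(3)-np.outer(d,d))@(x-o)) for o,d in (ray(*q) for q in obs)]
def proj(c,p):
    q=np.linalg.inv(c["pose"])@np.append(p,1); return np.array([c["fx"]*q[0]/q[2]+c["cx"],c["fy"]*q[1]/q[2]+c["cy"]])
def teal(c):
    h=cv2.cvtColor(c["image"],cv2.COLOR_RGB2HSV); return cv2.inRange(h,(80,110,40),(100,255,255))
E
python3 - <<'E'
from h import *
s=robot.read_camera("side");w=robot.read_camera("wrist");c=robot.read_camera("scene")
print("tumb",plane(s,297,140,.035),"boot",plane(s,305,142,.035))
print("cup",plane(s,258,188,.1),"bottle",plane(s,240,187,.19))
print(w["pose"].round(3).tolist(),w["fx"],w["cx"],w["cy"])
big=np.hstack([cv2.resize(s["image"][100:270,200:350],None,fx=2.6,fy=2.6,interpolation=2),cv2.resize(c["image"][140:310,180:310],(338,442),interpolation=2)])
cv2.imwrite("pics/a1.png",big[:,:,::-1]);cv2.imwrite("pics/w0.png",w["image"][:,:,::-1])
E
```

```text
tumb [ 0.54692723 -0.23337352  0.035     ] boot [ 0.51768734 -0.23318902  0.035     ]
cup [0.54389748 0.11288178 0.1       ] bottle [0.54830362 0.21890266 0.19      ]
[[0.309, -0.918, -0.249, 0.228], [-0.951, -0.299, -0.08, -0.478], [-0.001, 0.261, -0.965, 0.384], [0.0, 0.0, 0.0, 1.0]] 272.15878942743484 249.70648751026027 189.42011672245204
```

View pics/w0.png

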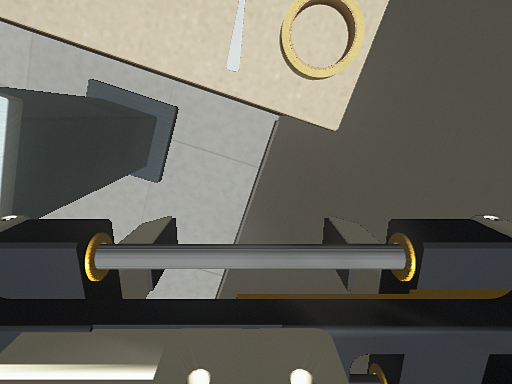

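The wrist view shows only the worktop's front edge and the fingers, so nothing useful yet. I'll move above the mat and look from there.

```bash
cat >> h.py <<'E'
from scipy.spatial.transform import Rotation as Ro
from scipy.linalg import logm,expm
def T(p,R):
    M=np.eye(4);M[:3,:3]=R;M[:3,3]=p;return M
def now():
    s=robot.observe();return T(s["tool_pos"],Ro.from_euler("xyz",s["tool_rot"]).as_matrix())
def plan(goal,cur=None):
    D=np.linalg.inv(now() if cur is None else cur)@goal; r=Ro.from_matrix(D[:3,:3]).as_rotvec()
    n=int(np.ceil(max(np.linalg.norm(D[:3,3])/.038,np.linalg.norm(r)/.12,1)))
    S=np.real(expm(logm(D)/n)); print("n",n,"row",S[:3,3].round(4),Ro.from_matrix(S[:3,:3]).as_rotvec().round(4),"total",D[:3,3].round(4),r.round(4))
def tool(d,y):  # tool z along d, y hint
    z=np.array(d,float)/np.linalg.norm(d);y=np.array(y,float);y-=z*(y@z);y/=np.linalg.norm(y);return np.c_[np.cross(y,z),y,z]
E
python3 - <<'E'
from h import *
s=robot.observe();print(s["tool_rot"]);print(now().round(3))
w=robot.read_camera("wrist");print((np.linalg.inv(now())@w["pose"]).round(3))
R=now()[:3,:3];u=w["pose"][:3,:3][:,1]*-1
# camera-up to +x
R2=tool([0,0,-1],[0,np.sign((R[:,1]@w["pose"][:3,0]))*-1.,0]);plan(T([.40,-.233,.40],R2))
E
```

```text
[-3.14094690e+00 -7.40029207e-05  3.13819699e-01]
[[ 0.951  0.309 -0.     0.162]
 [ 0.309 -0.951  0.001 -0.499]
 [ 0.    -0.001 -1.     0.404]
 [ 0.     0.     0.     1.   ]]
[[ 0.    -0.965 -0.262  0.07 ]
 [ 1.     0.     0.     0.   ]
 [ 0.    -0.262  0.965  0.021]
 [ 0.     0.     0.     1.   ]]
n 10 row [ 0.0281 -0.0222  0.0005] [-0.      0.      0.0314] total [ 0.3085 -0.1799  0.0046] [-0.0004  0.      0.3138]
```

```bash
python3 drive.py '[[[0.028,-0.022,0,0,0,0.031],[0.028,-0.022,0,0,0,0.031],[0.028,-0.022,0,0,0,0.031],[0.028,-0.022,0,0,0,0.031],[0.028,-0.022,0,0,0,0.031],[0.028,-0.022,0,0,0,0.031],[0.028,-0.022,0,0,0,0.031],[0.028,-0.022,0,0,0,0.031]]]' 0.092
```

```text
refused: ROWS must be a list of rows, each a list of 6 numbers. Nothing was moved.
```

Nothing moved. I misread the format; it is a list of rows, each a list of 6 numbers. Resending.

```bash
python3 drive.py '[[0.028,-0.022,0,0,0,0.031],[0.028,-0.022,0,0,0,0.031],[0.028,-0.022,0,0,0,0.031],[0.028,-0.022,0,0,0,0.031],[0.028,-0.022,0,0,0,0.031],[0.028,-0.022,0,0,0,0.031],[0.028,-0.022,0,0,0,0.031],[0.028,-0.022,0,0,0,0.031]]' 0.092; python3 drive.py '[[0.028,-0.022,0,0,0,0.031],[0.028,-0.022,0,0,0,0.031],[0,0,0,0,0,0]]'
python3 - <<'E'
from h import *
print(robot.observe()["qpos"])
w=robot.read_camera("wrist");cv2.imwrite("pics/w1.png",w["image"][:,:,::-1])
for n in("wrist","side"):
    c=robot.read_camera(n);m=teal(c);k=max(cv2.findContours(m,0,2)[0],key=cv2.contourArea);r=cv2.minAreaRect(k);print(n,r,cv2.contourArea(k),plane(c,*r[0],.035))
E
```

```text
time: 0.97
tool_pos: [0.3458, -0.2804, 0.4049]
tool_rot: [3.141, -0.0, 0.064]
contact_force: [-0.1, -1.5, -0.5]
opening: 0.092
grip_force: 0.0
time: 1.22
tool_pos: [0.4019, -0.2316, 0.4049]
tool_rot: [-3.141, -0.002, 0.007]
contact_force: [-0.9, 0.0, -0.4]
opening: 0.0921
grip_force: 0.0
[-0.68897946  0.22949289  1.68262222  0.00232444  1.22849633  0.87397781]
wrist ((242.3546600341797, 71.80206298828125), (54.48919677734375, 49.312721252441406), 87.39744567871094) 2487.5 [ 0.5206412  -0.22347066  0.035     ]
side ((304.5769348144531, 143.11538696289062), (16.473756790161133, 15.29705810546875), 11.309932708740234) 220.0 [ 0.51691938 -0.2265558   0.035     ]
```

View pics/w1.png

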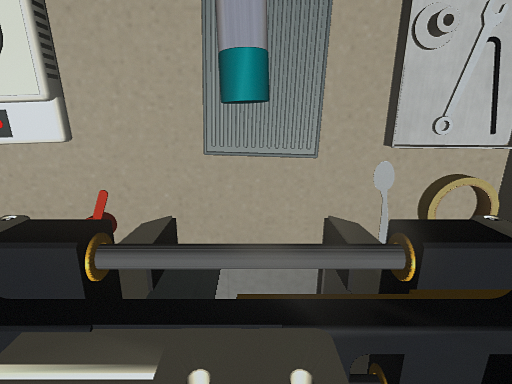

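The wrist view shows the teal boot at (219–269, 47–103) with the steel body running up out of frame, tilted slightly; the dryer's corner with the red dot is at (0–65, 100–140). Next is a second wrist view further forward, then the dryer.

```bash
python3 drive.py '[[0.04,0,0,0,0,0],[0.04,0,0,0,0,0],[0,0,0,0,0,0]]'
python3 - <<'E'
from h import *
c=robot.read_camera("wrist");m=teal(c);k=max(cv2.findContours(m,0,2)[0],key=cv2.contourArea);r=cv2.minAreaRect(k);print(r,plane(c,*r[0],.035))
cv2.imwrite("pics/w2.png",c["image"][:,:,::-1]);np.save("w2.npy",c,allow_pickle=True)
E
python3 drive.py '[[0,-0.04,0,0,0,0],[0,-0.04,0,0,0,0],[0,-0.04,0,0,0,0],[0,-0.04,0,0,0,0],[0,-0.04,0,0,0,0],[0,-0.04,0,0,0,0],[0,-0.04,0,0,0,0],[0,0,0,0,0,0]]'
python3 - <<'E'
from h import *
c=robot.read_camera("wrist");np.save("w3.npy",c,allow_pickle=True)
a=np.load("w2.npy",allow_pickle=True).item()
cv2.imwrite("pics/w23.png",np.hstack([cv2.resize(a["image"][:300],(400,234)),cv2.resize(c["image"][:300],(400,234))])[:,:,::-1]);cv2.imwrite("pics/w3.png",c["image"][:,:,::-1])
E
```

```text
time: 1.62
tool_pos: [0.4822, -0.2365, 0.4039]
tool_rot: [3.141, -0.003, 0.003]
contact_force: [-2.3, -0.0, -0.4]
opening: 0.0916
grip_force: 0.0
((239.51551818847656, 147.2637939453125), (47.32994842529297, 45.74445343017578), 86.633544921875) [ 0.51405868 -0.22374263  0.035     ]
time: 2.33
tool_pos: [0.4762, 0.0491, 0.405]
tool_rot: [-3.14, 0.0, 0.008]
contact_force: [-0.7, 0.1, -0.7]
opening: 0.0921
grip_force: 0.0
```

View pics/w23.png

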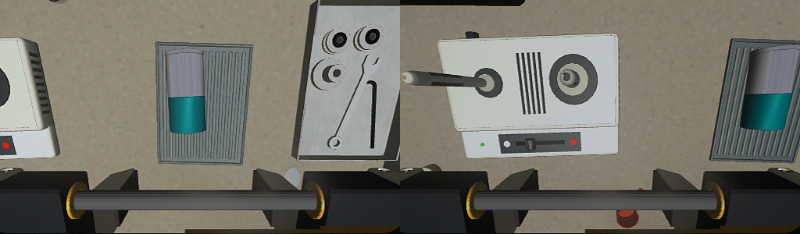

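The left half (w2) shows the tumbler upright on the mat, boot at the bottom at about (187,113). The right half (w3) shows the bottle post at (485,82), the dark-ringed cup post at (573,78), the selector at (530,145) and the red dot at (573,142). Now for exact measurements.

```bash
cat > m.py <<'E'
from h import *
a=np.load("w2.npy",allow_pickle=True).item();b=np.load("w3.npy",allow_pickle=True).item();s=robot.read_camera("side");sc=robot.read_camera("scene")
obs=[]
for c in(a,b,s):
    k=max(cv2.findContours(teal(c),0,2)[0],key=cv2.contourArea);M=cv2.moments(k);obs.append((c,M["m10"]/M["m00"],M["m01"]/M["m00"]));print(obs[-1][1:],cv2.boundingRect(k))
print("boot tri ab",tri(obs[:2]),"all",tri(obs))
# tumbler sides in w2
hsv=cv2.cvtColor(a["image"],cv2.COLOR_RGB2HSV)
g=a["image"].astype(int);m=teal(a)|(((g.min(2)>118)&(g[:,:,2]>=g[:,:,0]-2))*255).astype(np.uint8)
m[:, :195]=0;m[:,280:]=0;m[:50]=0;m[185:]=0;m=cv2.morphologyEx(m,cv2.MORPH_OPEN,np.ones((5,5)))
L=[];Rr=[]
for v in range(75,166,6):
    x=np.flatnonzero(m[v]);print(v,x.min() if len(x) else 0,x.max() if len(x) else 0,end="; ")
k=max(cv2.findContours(m,0,2)[0],key=cv2.contourArea);print(cv2.minAreaRect(k),cv2.boundingRect(k))
# seat in w3 : dark ring
g=cv2.cvtColor(b["image"],cv2.COLOR_RGB2GRAY)
for lo in(100,):
    m=(g<lo).astype(np.uint8)*255
    for k in cv2.findContours(m,0,1)[0]:
        if cv2.contourArea(k)>120 and cv2.boundingRect(k)[1]<210:
            e=cv2.fitEllipse(k);print("dark",np.round(e[0],1),np.round(e[1],1),cv2.boundingRect(k),plane(b,*e[0],.049).round(4))
hs=cv2.cvtColor(b["image"],cv2.COLOR_RGB2HSV);r=(cv2.inRange(hs,(0,150,100),(8,255,255))|cv2.inRange(hs,(172,150,100),(180,255,255)));r[205:]=0
k=max(cv2.findContours(r,0,2)[0],key=cv2.contourArea);M=cv2.moments(k);print("red",M["m10"]/M["m00"],M["m01"]/M["m00"],plane(b,M["m10"]/M["m00"],M["m01"]/M["m00"],.03))
E
python3 m.py
python3 - <<'E'
import cv2
i=cv2.imread("pics/w3.png")[30:210,20:300];cv2.imwrite("pics/w3c.png",cv2.resize(i,(784,504),interpolation=2))
E
```

```text
(239.34608109219508, 146.81454066946293) (216, 123, 47, 49)
(472.21092365765344, 143.0932901933595) (444, 119, 57, 49)
(304.4533929903057, 143.11334824757643) (296, 135, 18, 17)
boot tri ab (array([ 0.51568035, -0.22393037,  0.04574473]), [np.float64(9.931259505837801e-05), np.float64(9.931259505833936e-05)]) all (array([ 0.51553485, -0.22440256,  0.04004099]), [np.float64(0.0007747314570477248), np.float64(0.0032351062811425487), np.float64(0.0028501368853958023)])
75 217 255; 81 217 256; 87 217 255; 93 217 256; 99 217 256; 105 218 256; 111 218 256; 117 218 256; 123 219 260; 129 216 261; 135 216 261; 141 217 262; 147 217 262; 153 217 261; 159 218 262; 165 218 262; ((237.8689422607422, 119.27241516113281), (103.40947723388672, 45.74445343017578), 86.633544921875) (216, 68, 47, 104)
dark [178.6 182.5] [ 25.8 142.1] (126, 169, 106, 28) [0.4633 0.1397 0.049 ]
dark [ 78.4 103.5] [ 33.8 129.1] (9, 87, 123, 38) [0.5581 0.2521 0.049 ]
dark [221.6 101.2] [61.  64.4] (191, 69, 62, 66) [0.562  0.0833 0.049 ]
dark [167.3 104. ] [ 2.9 90.5] (162, 68, 12, 78) [0.5583 0.1473 0.049 ]
dark [160.6 103.8] [ 2.9 91.1] (155, 68, 12, 78) [0.5586 0.1553 0.049 ]
dark [153.9 104.7] [ 2.9 89.5] (148, 68, 13, 78) [0.5575 0.1631 0.049 ]
dark [180.7 103.9] [ 2.8 90.5] (176, 67, 11, 79) [0.5586 0.1316 0.049 ]
dark [174.  104.9] [ 2.8 91.5] (169, 67, 11, 79) [0.5575 0.1394 0.049 ]
dark [456.9 137.4] [107.6 188.8] (395, 49, 117, 161) [ 0.5226 -0.2013  0.049 ]
dark [94.9 44.7] [ 8.4 38.7] (83, 40, 31, 10) [0.6211 0.2238 0.049 ]
dark [114.1   3.4] [  6.8 348. ] (0, 0, 160, 8) [0.6616 0.1974 0.049 ]
red 221.3846153846154 181.3846153846154 [0.46065787 0.08742632 0.03      ]
```

View pics/w3c.png

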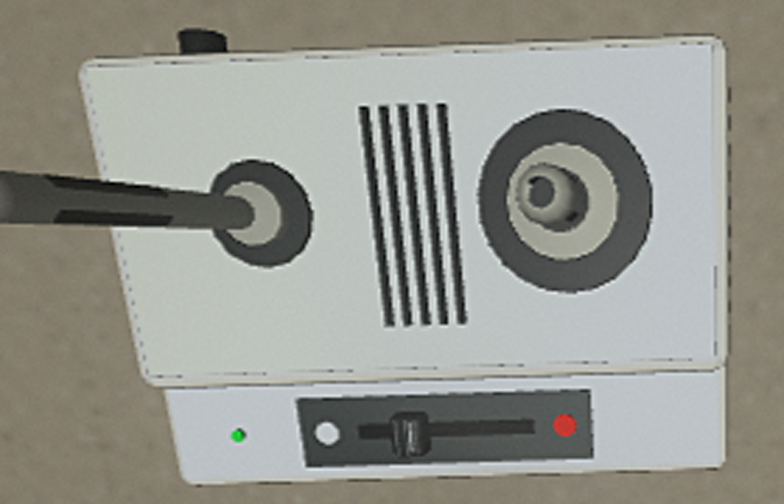

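The crop shows the dryer slightly yawed: cup post seat at (565,200), bottle post at left, white dot at (328,434), selector at (408,434) and red dot at (565,425). I'll take a second dryer view on the way back and triangulate.

```bash
python3 drive.py '[[0,0.04,0,0,0,0],[0,0.04,0,0,0,0],[0,0.04,0,0,0,0],[0,0,0,0,0,0]]'
cat > m2.py <<'E'
from h import *
a=np.load("w2.npy",allow_pickle=True).item();b=np.load("w3.npy",allow_pickle=True).item();c=robot.read_camera("wrist")
np.save("w4.npy",c,allow_pickle=True);cv2.imwrite("pics/w4.png",c["image"][:,:,::-1])
P=[plane(a,u,v,.035) for u,v in((236,75),(236.5,96),(237,114),(238.5,129),(239.3,147),(240,165))]
for p in P:print(p.round(4))
print("boot ends",plane(a,239,122,.060),plane(a,240,171.5,.035))
def seat(c):
    g=cv2.cvtColor(c["image"],cv2.COLOR_RGB2GRAY);best=None
    for k in cv2.findContours((g<100).astype(np.uint8)*255,0,1)[0]:
        x,y,w,h=cv2.boundingRect(k)
        if 45<w<80 and 50<h<80 and y<150:print(x,y,w,h);best=cv2.fitEllipse(k)[0]
    return best
def dot(c,white=False):
    hs=cv2.cvtColor(c["image"],cv2.COLOR_RGB2HSV);r=(cv2.inRange(hs,(0,150,100),(8,255,255))|cv2.inRange(hs,(172,150,100),(180,255,255)));r[205:]=0
    k=max(cv2.findContours(r,0,2)[0],key=cv2.contourArea);M=cv2.moments(k);return M["m10"]/M["m00"],M["m01"]/M["m00"]
sb,sd=seat(b),seat(c);print(sb,sd)
if sd is not None:print("seat",tri([(b,*sb),(c,*sd)]),plane(c,*sd,.049))
db,dd=dot(b),dot(c);print("red",tri([(b,*db),(c,*dd)]),plane(c,*dd,.03))
W,Rd=plane(b,137.1,185,.03),plane(b,*db,.03);print("white",W,"yaw",np.arctan2(*(Rd-W)[[0,1]]*np.array([1,-1])))
print("selector b",plane(b,20+408/2.8,30+434/2.8,.04))
E
python3 m2.py
```

```text
time: 2.82
tool_pos: [0.4775, -0.0826, 0.4047]
tool_rot: [3.138, -0.0, -0.005]
contact_force: [0.4, -0.4, 0.7]
opening: 0.0915
grip_force: 0.0
[ 0.5997 -0.2201  0.035 ]
[ 0.5759 -0.2205  0.035 ]
[ 0.5549 -0.2209  0.035 ]
[ 0.5368 -0.2226  0.035 ]
[ 0.5144 -0.2235  0.035 ]
[ 0.4912 -0.2242  0.035 ]
boot ends [ 0.54577684 -0.22423783  0.06      ] [ 0.48265989 -0.22418023  0.035     ]
191 69 62 66
68 71 72 66
(221.57179260253906, 101.23863983154297) (106.69954681396484, 103.22940063476562)
seat (array([0.5621025 , 0.08332294, 0.04901683]), [np.float64(9.561925908267035e-05), np.float64(9.561925908263227e-05)]) [0.56219896 0.08333441 0.049     ]
red (array([0.46075746, 0.08734059, 0.03081166]), [np.float64(9.321999917411056e-05), np.float64(9.321999917396698e-05)]) [0.46046238 0.08774185 0.03      ]
white [0.4546741 0.2009092 0.03     ] yaw 0.05267958915521416
selector b [0.45757703 0.15921082 0.04      ]
```

Two views agree: the seat centre is at (0.562, 0.083, 0.049), the dryer is yawed about 0.053, and the boot runs x 0.489–0.544 with its axis along (1, 0.036). I'll grasp with the tool tilted 45° outward. A half turn about the tool axis then puts the mouth straight down.

```bash
cat > g.py <<'E'
from h import *
e=.036;g=np.array([.514,-.2235,.035]);q=.5**.5
d=np.array([q*np.cos(e),q*np.sin(e),-q]);R=tool(d,[np.sin(e),-np.cos(e),0])
E
python3 - <<'E'
from g import *
C=now();M=T(C[:3,3],R)
pre=T(g-.269*d,R);plan(pre)
E
```

```text
n 8 row [-0.0265  0.0186  0.0149] [ 0.0021  0.0982 -0.0048] total [-0.1528  0.1507  0.1796] [ 0.0171  0.7857 -0.0384]
```

```bash
python3 drive.py '[[-0.0265,0.0186,0.0149,0.002,0.098,-0.005],[-0.0265,0.0186,0.0149,0.002,0.098,-0.005],[-0.0265,0.0186,0.0149,0.002,0.098,-0.005],[-0.0265,0.0186,0.0149,0.002,0.098,-0.005],[-0.0265,0.0186,0.0149,0.002,0.098,-0.005],[-0.0265,0.0186,0.0149,0.002,0.098,-0.005],[-0.0265,0.0186,0.0149,0.002,0.098,-0.005],[-0.0265,0.0186,0.0149,0.002,0.098,-0.005]]' 0.092
python3 drive.py '[[0,0,0,0,0,0],[0,0,0,0,0,0]]'
python3 - <<'E'
from g import *
print(robot.observe()["qpos"].round(3) if hasattr(robot.observe()["qpos"],"round") else robot.observe()["qpos"])
plan(T(g-.159*d,R))
c=robot.read_camera("wrist");cv2.imwrite("pics/w5.png",c["image"][:,:,::-1])
k=max(cv2.findContours(teal(c),0,2)[0],key=cv2.contourArea);M=cv2.moments(k);print(M["m10"]/M["m00"],M["m01"]/M["m00"],proj(c,g+[0,0,.01]))
E
```

```text
time: 3.53
tool_pos: [0.3574, -0.1808, 0.2846]
tool_rot: [-3.099, -0.57, 0.037]
contact_force: [-0.2, 1.5, -1.4]
opening: 0.0923
grip_force: 0.0
time: 3.7
tool_pos: [0.358, -0.1805, 0.2847]
tool_rot: [-3.095, -0.565, 0.033]
contact_force: [-0.1, 0.7, -1.1]
opening: 0.0916
grip_force: 0.0
[-0.815  0.225  2.184  0.923  0.572 -0.046]
n 4 row [-0.0123  0.0131  0.0334] [-0.0111  0.0552 -0.0018] total [-0.0379  0.0548  0.1361] [-0.0444  0.2206 -0.0072]
310.77281057098764 184.6589023919753 [311.11213072 185.82434828]
```

View pics/w5.png

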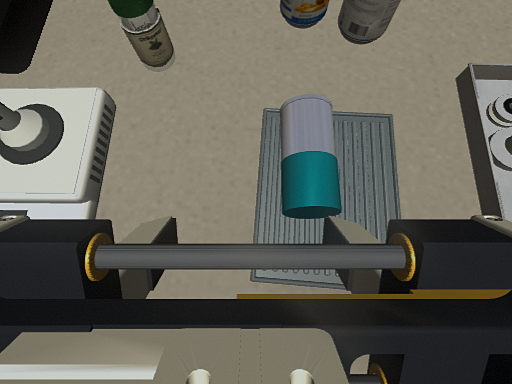

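The view shows the tumbler centred at (311,160), right where predicted, with nothing in the way. Some rows were shortened by joint speed, so I'll finish aligning at a gentler pace.

```bash
python3 - <<'E'
from g import *
plan(T(g-.259*d,R))
E
```

```text
n 3 row [-0.0212  0.0166  0.0117] [-0.0148  0.0733 -0.0017] total [-0.0607  0.0506  0.0387] [-0.0443  0.2198 -0.0051]
```

```bash
python3 drive.py '[[-0.009,0.007,0.005,-0.006,0.0315,-0.001],[-0.009,0.007,0.005,-0.006,0.0315,-0.001],[-0.009,0.007,0.005,-0.006,0.0315,-0.001],[-0.009,0.007,0.005,-0.006,0.0315,-0.001],[-0.009,0.007,0.005,-0.006,0.0315,-0.001],[-0.009,0.007,0.005,-0.006,0.0315,-0.001],[-0.009,0.007,0.005,-0.006,0.0315,-0.001],[0,0,0,0,0,0]]' 0.092
python3 - <<'E'
from g import *
print(np.round(robot.observe()["qpos"],3));plan(T(g-.259*d,R));plan(T(g-.159*d,R))
E
```

```text
time: 4.42
tool_pos: [0.3334, -0.2297, 0.2172]
tool_rot: [-3.139, -0.788, 0.039]
contact_force: [-0.2, -0.2, 0.2]
opening: 0.0918
grip_force: 0.0
[-1.018  0.433  2.296  1.626  0.668 -0.968]
n 1 row [-0.001   0.0003 -0.0024] [-0.0046 -0.0023  0.0023] total [-0.001   0.0003 -0.0024] [-0.0046 -0.0023  0.0023]
n 3 row [-0.0004  0.0002  0.0325] [-0.0015 -0.0008  0.0008] total [-0.0012  0.0008  0.0976] [-0.0046 -0.0023  0.0023]
```

```bash
python3 drive.py '[[0,0,0.024,0,0,0],[0,0,0.024,0,0,0],[0,0,0.02,0,0,0],[0,0,0.015,0,0,0],[0,0,0.0145,0,0,0],[0,0,0,0,0,0]]' 0.092
python3 - <<'E'
from g import *
print(np.round(robot.observe()["qpos"],3));plan(T(g-.159*d,R))
c=robot.read_camera("wrist");cv2.imwrite("pics/w6.png",c["image"][:,:,::-1])
E
```

```text
time: 4.92
tool_pos: [0.4042, -0.2254, 0.1488]
tool_rot: [-3.14, -0.788, 0.044]
contact_force: [-0.9, 1.6, -0.3]
opening: 0.0919
grip_force: 0.0
[-0.848  0.655  2.192  1.95   0.637 -1.178]
n 1 row [-0.0028  0.002  -0.0009] [-0.0072 -0.0025  0.0053] total [-0.0028  0.002  -0.0009] [-0.0072 -0.0025  0.0053]
```

View pics/w6.png

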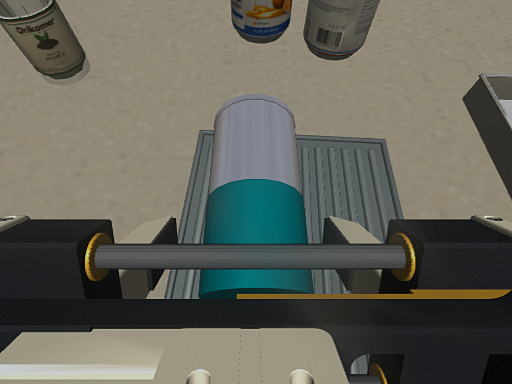

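The boot sits between the fingers, centred at column 256 against about 250 for the gripper, so I shift 3 mm and close.

```bash
python3 drive.py '[[-0.0015,0.003,0,-0.005,0,0.005],[0,0,0,0,0,0]]' 0.092; python3 drive.py '[[0,0,0,0,0,0],[0,0,0,0,0,0],[0,0,0,0,0,0],[0,0,0,0,0,0],[0,0,0,0,0,0],[0,0,0,0,0,0],[0,0,0,0,0,0],[0,0,0,0,0,0]]' 0.03 30
python3 drive.py '[[0,0,0,0,0,0],[0,0,0,0,0,0]]'
python3 - <<'E'
from g import *
print(now().round(4)); C=now(); plan(T(C[:3,3]+[0,0,.12],C[:3,:3]))
E
```

```text
time: 5.13
tool_pos: [0.4012, -0.2295, 0.1488]
tool_rot: [3.141, -0.788, 0.035]
contact_force: [-0.6, 0.2, 0.1]
opening: 0.0915
grip_force: 0.0
time: 5.8
tool_pos: [0.4012, -0.2293, 0.1479]
tool_rot: [3.141, -0.788, 0.034]
contact_force: [-1.2, 1.4, 2.3]
opening: 0.0598
grip_force: 29.9
time: 5.97
tool_pos: [0.4012, -0.2293, 0.1479]
tool_rot: [3.141, -0.788, 0.035]
contact_force: [-2.6, 0.4, 3.2]
opening: 0.0594
grip_force: 29.9
[[ 7.050e-01  3.440e-02  7.084e-01  4.012e-01]
 [ 2.440e-02 -9.994e-01  2.420e-02 -2.293e-01]
 [ 7.088e-01  2.000e-04 -7.054e-01  1.479e-01]
 [ 0.000e+00  0.000e+00  0.000e+00  1.000e+00]]
n 4 row [ 0.0213  0.     -0.0212] [0. 0. 0.] total [ 0.0851  0.     -0.0847] [0. 0. 0.]
```

Gripped at 59.5 mm with 30 N. Now lift 0.2 m.

```bash
python3 drive.py '[[0.01,0,-0.01,0,0,0],[0.022,0,-0.022,0,0,0],[0.022,0,-0.022,0,0,0],[0.022,0,-0.022,0,0,0],[0.022,0,-0.022,0,0,0],[0.022,0,-0.022,0,0,0],[0.022,0,-0.022,0,0,0],[0,0,0,0,0,0]]'
python3 - <<'E'
from g import *
s=robot.observe();print(np.round(s["qpos"],3),s["contact_force"])
E
```

```text
time: 6.63
tool_pos: [0.4014, -0.2299, 0.3541]
tool_rot: [3.131, -0.794, 0.042]
contact_force: [0.2, -1.2, -1.0]
opening: 0.0593
grip_force: 29.9
[-0.859  0.197  2.024  1.095  0.67  -0.138] [ 0.24539751 -1.19674534 -1.02353143]
```

```bash
cat >> g.py <<'E'
Rp=np.array([[.7050,.0344,.7084],[.0244,-.9994,.0242],[.7088,.0002,-.7054]]);Rp=Ro.from_matrix(Rp).as_matrix();pp=np.array([.4012,-.2293,.1479])
t=Rp.T@np.array([np.cos(e),np.sin(e),0])         # tumbler z in tool
b=Rp.T@(np.array([.489,-.2245,.035])-pp)         # tumbler bottom centre in tool
b[1]=0                                           # pads centre it
cup=np.array([.5621,.0833])
def place(az,rimz,cup=cup):
    # tumbler z down; tool y horizontal; bottom at cup, rim height rimz
    R0=tool([np.cos(az)*q,np.sin(az)*q,-q],[-np.sin(az),np.cos(az),0])
    A=Ro.align_vectors([[0,0,-1.]],[R0@t])[0].as_matrix();Rf=A@R0
    return T(np.r_[cup,rimz+.120]-Rf@b,Rf)
def tumb():
    C=now();return (C@np.append(b,1))[:3],C[:3,:3]@t
E
python3 - <<'E'
from g import *
print(b,t)
az=1.1;Ra=Ro.from_euler("z",az-e).as_matrix()@R
G=np.array([.52,-.12,.27]);S=T(G-Ra[:,2]*.159,Ra);plan(S)
F=place(az,.15);print(F.round(3));plan(F,S)
E
```

```text
[-0.018009    0.          0.14195322] [ 0.7054063  -0.00161092  0.70880135]
n 9 row [0.0075 0.0029 0.0031] [ 0.0846 -0.0004 -0.0829] total [ 0.0678 -0.0072  0.0285] [ 0.7618 -0.0036 -0.7458]
[[-0.323 -0.891  0.319  0.511]
 [-0.631  0.454  0.629 -0.017]
 [-0.705  0.002 -0.709  0.358]
 [ 0.     0.     0.     1.   ]]
n 27 row [0.0036 0.007  0.0059] [ 1.000e-04  1.000e-04 -1.163e-01] total [ 0.124  -0.0546  0.1586] [ 3.8000e-03  1.8000e-03 -3.1405e+00]
```

```bash
for i in 1; do python3 drive.py '[[0.0048,0.0019,0.002,0.0544,0,-0.0533],[0.0048,0.0019,0.002,0.0544,0,-0.0533],[0.0048,0.0019,0.002,0.0544,0,-0.0533],[0.0048,0.0019,0.002,0.0544,0,-0.0533],[0.0048,0.0019,0.002,0.0544,0,-0.0533],[0.0048,0.0019,0.002,0.0544,0,-0.0533],[0.0048,0.0019,0.002,0.0544,0,-0.0533]]'; done
python3 drive.py '[[0.0048,0.0019,0.002,0.0544,0,-0.0533],[0.0048,0.0019,0.002,0.0544,0,-0.0533],[0.0048,0.0019,0.002,0.0544,0,-0.0533],[0.0048,0.0019,0.002,0.0544,0,-0.0533],[0.0048,0.0019,0.002,0.0544,0,-0.0533],[0.0048,0.0019,0.002,0.0544,0,-0.0533],[0.0048,0.0019,0.002,0.0544,0,-0.0533],[0,0,0,0,0,0]]'
python3 - <<'E'
from g import *
s=robot.observe();print(np.round(s["qpos"],3),tumb())
az=1.1;Ra=Ro.from_euler("z",az-e).as_matrix()@R
G=np.array([.52,-.12,.27]);S=T(G-Ra[:,2]*.159,Ra);plan(S)
E
```

```text
time: 7.22
tool_pos: [0.4363, -0.2333, 0.3616]
tool_rot: [-3.134, -0.788, 0.566]
contact_force: [0.5, 0.2, -1.8]
opening: 0.0594
grip_force: 29.9
time: 7.88
tool_pos: [0.4697, -0.2186, 0.3756]
tool_rot: [-3.131, -0.792, 1.097]
contact_force: [-0.0, 0.0, -1.3]
opening: 0.0592
grip_force: 29.9
[-0.773  0.411  1.629  0.751  1.449 -0.535] (array([ 0.50866311, -0.13921624,  0.26314261]), array([0.44797201, 0.89403522, 0.00470165]))
n 1 row [ 0.0036  0.0001 -0.006 ] [-0.0085 -0.0071 -0.0019] total [ 0.0036  0.0001 -0.006 ] [-0.0085 -0.0071 -0.0019]
```

```bash
python3 drive.py '[[0,0,0,0,0,0.12],[0,0,0,0,0,0.12],[0,0,0,0,0,0.12],[0,0,0,0,0,0.12],[0,0,0,0,0,0.12],[0,0,0,0,0,0.12],[0,0,0,0,0,0.12],[0,0,0,0,0,0.12]]'
python3 drive.py '[[0,0,0,0,0,0.12],[0,0,0,0,0,0.12],[0,0,0,0,0,0.12],[0,0,0,0,0,0.12],[0,0,0,0,0,0.12],[0,0,0,0,0,0.12],[0,0,0,0,0,0.12],[0,0,0,0,0,0.12]]' >/dev/null
python3 drive.py '[[0,0,0,0,0,0.12],[0,0,0,0,0,0.12],[0,0,0,0,0,0.12],[0,0,0,0,0,0.12],[0,0,0,0,0,0.12],[0,0,0,0,0,0.12],[0,0,0,0,0,0.12],[0,0,0,0,0,0.12]]' > /dev/null
python3 drive.py '[[0,0,0,0,0,0.12],[0,0,0,0,0,0.12],[0,0,0,0,0,0.02],[0,0,0,0,0,0]]'
python3 - <<'E'
from g import *
s=robot.observe();print(np.round(s["qpos"],3),tumb())
plan(place(1.1,.155));plan(place(1.2,.155))
E
```

```text
time: 8.55
tool_pos: [0.4687, -0.2189, 0.3757]
tool_rot: [-2.443, -0.41, -0.022]
contact_force: [-0.4, 0.4, -1.7]
opening: 0.0593
grip_force: 29.9
time: 10.22
tool_pos: [0.4688, -0.2189, 0.376]
tool_rot: [3.135, 0.792, -2.045]
contact_force: [-0.4, -0.1, -2.1]
opening: 0.0594
grip_force: 30.0
[-0.774  0.408  1.632  0.752  1.447  2.605] (array([ 0.51980812, -0.11730251,  0.28906754]), array([ 0.0011674 ,  0.00942405, -0.99995491]))
n 6 row [-0.0218  0.0089  0.025 ] [ 0.0006  0.0015 -0.0002] total [-0.1302  0.0534  0.1509] [ 0.0034  0.0089 -0.0011]
n 6 row [-0.0221  0.0057  0.0253] [-0.0112  0.0015 -0.0119] total [-0.1306  0.0421  0.1512] [-0.0674  0.0092 -0.0717]
```

The mouth points straight down by the grasp model. Moving over the cup post.

```bash
python3 drive.py '[[-0.0186,0.0076,0.0216,0,0.0013,0],[-0.0186,0.0076,0.0216,0,0.0013,0],[-0.0186,0.0076,0.0216,0,0.0013,0],[-0.0186,0.0076,0.0216,0,0.0013,0],[-0.0186,0.0076,0.0216,0,0.0013,0],[-0.0186,0.0076,0.0216,0,0.0013,0],[-0.0186,0.0076,0.0216,0.003,0.0013,0],[0,0,0,0,0,0]]'
python3 - <<'E'
from g import *
s=robot.observe();print(np.round(s["qpos"],3),tumb());plan(place(1.1,.155))
a=robot.read_camera("side");c=robot.read_camera("scene");np.save("s7.npy",[a,c],allow_pickle=True)
I=[]
for k in(a,c):
    p=proj(k,[.562,.083,.17]).astype(int);print(p);I.append(cv2.resize(k["image"][p[1]-60:p[1]+60,p[0]-50:p[0]+50],(400,480),interpolation=2))
cv2.imwrite("pics/p7.png",np.hstack(I)[:,:,::-1])
E
```

```text
time: 10.88
tool_pos: [0.5111, -0.0131, 0.3619]
tool_rot: [3.137, 0.784, -2.039]
contact_force: [-1.5, 0.0, -2.2]
opening: 0.0594
grip_force: 29.9
[-0.375  0.347  1.773  0.888  1.135  2.79 ] (array([0.56146567, 0.08794252, 0.27410566]), array([-0.00101421,  0.00127892, -0.99999867]))
n 1 row [ 0.002  -0.0019 -0.0034] [0.0052 0.0007 0.0031] total [ 0.002  -0.0019 -0.0034] [0.0052 0.0007 0.0031]
[256 161]
[259 155]
```

View pics/p7.png

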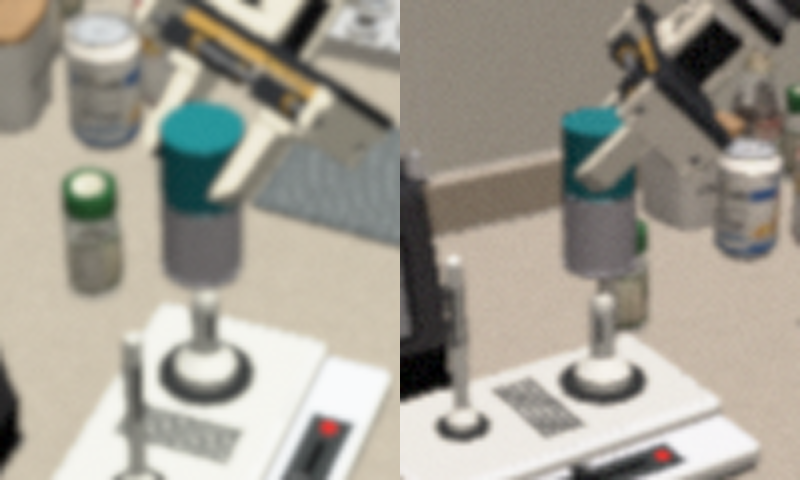

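Both views show the tumbler upright, mouth down, directly above the cup post, within a few mm. I'll refine the lateral offset against the post in the same images.

```bash
cat > r.py <<'E'
from g import *
def fit(ks):
    # lateral pixel mid of steel body rows vs predicted axis at same rows, 2 cams -> xy correction
    A=[];B=[]
    bo,z=tumb()
    for k,zz in ks:
        g=k["image"].astype(int);hsv=cv2.cvtColor(k["image"],cv2.COLOR_RGB2HSV)
        for f in (.075,.09,.105):
            P=bo+z*f;u,v=proj(k,P);v0=int(round(v));row=cv2.GaussianBlur(k["image"],(1,5),0)[v0].astype(float)
            # steel edges: strongest gradients near expected half width
            hw=.0295*k["fx"]/np.linalg.norm(P-k["pose"][:3,3]);gr=np.abs(np.gradient(row,axis=0)).sum(1)
            def pk(c):
                x=np.arange(int(c-4),int(c+5));w=gr[x]**2;return (x*w).sum()/w.sum()
            m=(pk(u-hw)+pk(u+hw))/2
            e=1e-3;J=[(proj(k,P+np.eye(3)[i]*e)[0]-u)/e for i in(0,1)];A.append(J);B.append(m-u)
        print(np.round(B,2))
    print("tumbler shift from model",np.linalg.lstsq(np.array(A),np.array(B),rcond=None)[0])
ks=np.load("s7.npy",allow_pickle=True);fit([(k,0) for k in ks])
A=[];B=[]
for k in ks:
    for h in (.095,.105,.115):   # post shaft
        P=np.r_[cup,h];u,v=proj(k,P);row=k["image"][int(round(v))].astype(float);gr=np.abs(np.gradient(row,axis=0)).sum(1)
        hw=.010*k["fx"]/np.linalg.norm(P-k["pose"][:3,3])
        def pk(c):
            x=np.arange(int(round(c))-2,int(round(c))+3);w=gr[x]**2;return (x*w).sum()/w.sum()
        m=(pk(u-hw)+pk(u+hw))/2;e_=1e-3;A.append([(proj(k,P+np.eye(3)[i]*e_)[0]-u)/e_ for i in(0,1)]);B.append(m-u)
print(np.round(B,2),"post shift from model",np.linalg.lstsq(np.array(A),np.array(B),rcond=None)[0])
E
python3 r.py
```

```text
[-0.    0.06  0.02]
[-0.    0.06  0.02  0.06  0.91  0.99]
tumbler shift from model [ 0.00124231 -0.00303571]
[ 0.3   0.31  0.09 -0.07 -0.29  0.25] post shift from model [-0.00107318  0.00076049]
```

```bash
python3 drive.py '[[0.0015,0,-0.0015,0.002,0,0],[0.008,0,0.008,0,0,0],[0.008,0,0.008,0,0,0],[0.008,0,0.008,0,0,0],[0.008,0,0.008,0,0,0],[0.008,0,0.008,0,0,0],[0.008,0,0.008,0,0,0],[0,0,0,0,0,0]]'
sed -i '/^ks=/,$d' r.py
python3 - <<'E'
from r import *
s=robot.observe();print(np.round(s["qpos"],3))
L=[]
ks=[]
for i in range(3):
    ks=[robot.read_camera("side"),robot.read_camera("scene")];L.append(np.r_[tumb()]);print(L[-1].round(4))
    fit([(k,0) for k in ks])
E
```

```text
time: 11.65
tool_pos: [0.5097, -0.0207, 0.2927]
tool_rot: [3.135, 0.781, -2.05]
contact_force: [0.3, 0.5, -2.3]
opening: 0.0597
grip_force: 29.9
[-0.39   0.447  1.851  0.959  1.031  2.628]
[ 5.616e-01  8.010e-02  2.066e-01 -7.000e-04 -2.000e-04 -1.000e+00]
[0.65 0.71 0.77]
[0.65 0.71 0.77 1.09 0.97 0.86]
tumbler shift from model [-0.00090588 -0.00308723]
[ 5.619e-01  8.050e-02  2.073e-01  8.000e-04 -7.000e-04 -1.000e+00]
[0.58 0.46 0.45]
[0.58 0.46 0.45 1.08 0.98 0.89]
tumbler shift from model [ 2.06968240e-05 -3.66170461e-03]
[ 5.618e-01  8.080e-02  2.074e-01  9.000e-04 -9.000e-04 -1.000e+00]
[0.28 0.36 0.31]
[0.28 0.36 0.31 1.09 1.07 0.94]
tumbler shift from model [ 0.00087712 -0.00434458]
```

```bash
python3 - <<'E'
from r import *
a=[];
for n in("side","scene"):
    k=robot.read_camera(n);bo,z=tumb();print(n,"fps")
    for f in(.075,.1,.115):
        u,v=proj(k,bo+z*f);hw=.0295*k["fx"]/np.linalg.norm(bo-k["pose"][:3,3]);print(f,round(u,1),round(v,1),"hw",round(hw,1),"x0",int(u)-18,cv2.cvtColor(k["image"],cv2.COLOR_RGB2GRAY)[int(round(v)),int(u)-18:int(u)+19].tolist())
    u,v=proj(k,np.r_[cup,.049]);print("seat",round(u,1),round(v,1))
    for dv in(0,3,6): 
        x0=int(u)-24;print(x0,dv,cv2.cvtColor(k["image"],cv2.COLOR_RGB2GRAY)[int(round(v))+dv,x0:x0+49].tolist())
E
```

```text
side fps
0.075 256.7 171.2 hw 10.6 x0 238 [194, 196, 197, 195, 195, 196, 196, 194, 182, 148, 106, 88, 82, 79, 79, 79, 77, 70, 62, 57, 61, 68, 78, 79, 82, 93, 96, 98, 117, 152, 180, 194, 196, 195, 196, 196, 199]
0.1 256.7 177.7 hw 10.6 x0 238 [199, 197, 196, 196, 197, 200, 207, 220, 220, 183, 128, 94, 92, 93, 97, 100, 101, 102, 103, 102, 102, 103, 104, 105, 104, 104, 102, 103, 127, 167, 191, 198, 199, 199, 199, 197, 198]
0.115 256.7 181.6 hw 10.6 x0 238 [199, 200, 198, 202, 215, 230, 240, 243, 237, 206, 146, 105, 93, 94, 98, 100, 101, 102, 102, 103, 102, 102, 103, 104, 103, 102, 99, 104, 132, 175, 208, 223, 225, 222, 215, 209, 207]
seat 256.4 193.0
232 0 [197, 199, 200, 192, 164, 130, 114, 99, 104, 159, 221, 239, 233, 187, 117, 75, 75, 112, 167, 210, 226, 233, 236, 240, 243, 244, 244, 245, 244, 243, 239, 222, 174, 118, 77, 75, 113, 179, 228, 242, 244, 245, 245, 244, 245, 245, 245, 245, 244]
232 3 [201, 210, 224, 228, 207, 156, 119, 94, 89, 150, 220, 239, 235, 196, 129, 84, 70, 71, 85, 106, 131, 151, 166, 180, 191, 197, 194, 186, 175, 164, 141, 115, 86, 73, 70, 86, 142, 206, 236, 243, 
[... 978 characters left out ...]
 193, 213, 228, 231, 233, 233, 228, 183, 111, 70, 61, 83, 129, 171, 205, 219, 226, 233, 237, 237, 234, 231, 225, 204, 170, 123, 80, 60, 93, 159, 215, 231, 234, 234, 236, 233, 234, 233, 232, 227, 216, 199, 191]
235 3 [151, 151, 149, 153, 167, 155, 146, 161, 159, 161, 198, 224, 230, 220, 164, 95, 65, 57, 68, 81, 98, 111, 120, 125, 128, 134, 129, 121, 113, 93, 78, 62, 61, 78, 132, 199, 227, 232, 235, 233, 235, 234, 233, 232, 234, 234, 234, 233, 230]
235 6 [172, 155, 149, 138, 136, 145, 140, 141, 147, 146, 133, 131, 136, 161, 198, 218, 219, 200, 168, 149, 139, 124, 112, 104, 94, 93, 103, 118, 134, 146, 167, 200, 221, 229, 233, 234, 232, 233, 233, 233, 234, 234, 232, 233, 235, 235, 236, 237, 239]
```

```bash
python3 drive.py '[[-0.003,0.0027,0.003,0,0,0],[0,0,0,0,0,0],[0,0,0,0,0,0]]'
cat > e.py <<'E'
from g import *
def mid(row,u,hw):
    # half-level crossings outward from dark object's edges
    o=[]
    for s in(-1,1):
        xs=u+s*(hw+np.arange(-4,5,.1));y=np.interp(xs,np.arange(len(row)),row);lo,hi=y[:40].min(),y[40:].max();i=np.argmax((y>(lo+hi)/2)&(np.arange(90)>15));o.append(xs[i])
    return np.mean(o),o[1]-o[0]
def offs(fs=(.08,.09,.1)):
    A=[];B=[];W=[]
    for n in("side","scene"):
        k=robot.read_camera(n);I=cv2.cvtColor(k["image"],cv2.COLOR_RGB2GRAY).astype(float);bo,z=tumb()
        r=lambda P,h:(proj(k,P),h*k["fx"]/np.linalg.norm(P-k["pose"][:3,3]))
        (su,sv),sh=r(np.r_[cup,.049],.037);sm=np.mean([mid(I[int(round(sv))+d],su,sh*np.sqrt(max(0,1-(d/(sh*.7))**2)))[0]-su for d in(0,2,3)])
        tm=[]
        for f in fs:
            P=bo+z*f;(u,v),h=r(P,.0295);m,w=mid(I[int(round(v))],u,h);W.append(w-2*h);tm.append(m-proj(k,np.r_[cup,P[2]])[0])
        P=np.r_[cup,.1];A.append([(proj(k,P+np.eye(3)[i]*1e-3)[0]-proj(k,P)[0])*1e3 for i in(0,1)]);B.append(np.mean(tm)-sm)
    print("px",np.round(B,2),"width err",np.round(W,1),"offset mm",(np.linalg.solve(A,B)*1e3).round(1),"model mm",((tumb()[0][:2]-cup)*1e3).round(1),"z",tumb()[0][2].round(4))
E
python3 - <<'E'
from e import *
for i in range(3):offs()
E
```

```text
time: 12.3
tool_pos: [0.5096, -0.0138, 0.2947]
tool_rot: [3.139, 0.782, -2.045]
contact_force: [0.8, -0.8, -1.5]
opening: 0.0594
grip_force: 29.9
px [-0.2   0.92] width err [-0.7 -0.7 -0.8  2.7  2.6  2.6] offset mm [ 2.8 -5. ] model mm [-1.2  3.2] z 0.2067
px [-0.2   0.94] width err [-0.7 -0.7 -0.8  2.8  2.6  2.8] offset mm [ 2.9 -5.1] model mm [-1.1  3. ] z 0.2066
px [-0.22  0.93] width err [-0.6 -0.8 -0.8  2.7  2.5  2.7] offset mm [ 3.  -5.2] model mm [-1.1  3. ] z 0.2066
```

```bash
python3 - <<'E'
from e import *
w=robot.read_camera("wrist");s=robot.read_camera("scene");np.save("w8.npy",[w,s],allow_pickle=True)
print("post proj wrist",[proj(w,np.r_[cup,h]).round(1).tolist() for h in(.049,.07,.12)],"tumb",[proj(w,tumb()[0]+tumb()[1]*f).round(1).tolist() for f in(.06,.1,.12)])
u,v=proj(s,np.r_[cup,.1]).astype(int)
cv2.imwrite("pics/w8.png",np.hstack([w["image"],cv2.resize(s["image"][v-48:v+48,u-36:u+36],(288,384),interpolation=2)])[:,:,::-1]);print(u,v)
E
```

```text
post proj wrist [[245.9, 84.9], [245.7, 103.5], [245.3, 156.3]] tumb [[248.9, 192.4], [248.9, 142.7], [248.9, 121.5]]
259 174
```

View pics/w8.png

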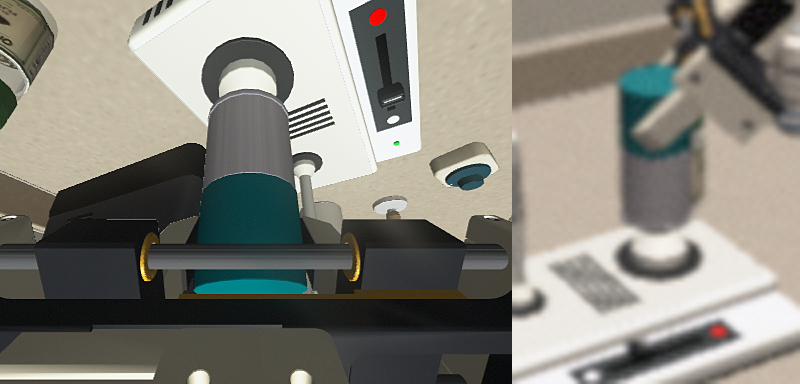

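The wrist view shows the seat centred at column 248, the hub at 247.5 and the tumbler rim at 248.5, so it is well aligned laterally. The scene crop shows the tumbler about 0.75 px left of the seat, roughly 1.5 mm too far along the tool's heading. The jar behind it biased my edge fit. I'll correct and lower.

```bash
python3 drive.py '[[0.0011,0,-0.0011,0,0,0],[0.0035,0,0.0035,0,0,0],[0.0035,0,0.0035,0,0,0],[0.0035,0,0.0035,0,0,0],[0,0,0,0,0,0]]'
python3 drive.py '[[0.0035,0,0.0035,0,0,0],[0.0035,0,0.0035,0,0,0],[0,0,0,0,0,0]]'
python3 - <<'E'
from e import *
print(tumb())
E
```

```text
time: 13.12
tool_pos: [0.5087, -0.0156, 0.2784]
tool_rot: [3.136, 0.782, -2.048]
contact_force: [-0.5, 0.1, -1.9]
opening: 0.0595
grip_force: 29.9
time: 13.37
tool_pos: [0.5087, -0.0156, 0.2688]
tool_rot: [3.137, 0.782, -2.047]
contact_force: [-0.7, -0.5, -1.5]
opening: 0.0592
grip_force: 29.9
(array([0.5597831 , 0.08497547, 0.18076963]), array([-2.19514630e-03,  2.70986672e-05, -9.99997590e-01]))
```

```bash
python3 drive.py '[[0.0018,0,0.0018,0,0,0],[0.0018,0,0.0018,0,0,0],[0,0,0,0,0,0]]'; python3 drive.py '[[0.0014,0,0.0014,0,0,0],[0.0014,0,0.0014,0,0,0],[0,0,0,0,0,0]]'
```

```text
time: 13.62
tool_pos: [0.5089, -0.0157, 0.2643]
tool_rot: [3.138, 0.782, -2.046]
contact_force: [0.4, 0.3, -2.0]
opening: 0.0596
grip_force: 29.9
time: 13.87
tool_pos: [0.5089, -0.0157, 0.2605]
tool_rot: [3.138, 0.782, -2.046]
contact_force: [-0.6, 0.3, -1.3]
opening: 0.0598
grip_force: 29.9
```

```bash
python3 - <<'E'
from e import *
w=robot.read_camera("wrist");print(tumb())
I=cv2.cvtColor(w["image"],cv2.COLOR_RGB2GRAY).astype(int)
u=248
print([ (v,I[v,u]) for v in range(50,125,2)])
for v in (85,100,110,120):print(v,I[v,195:305:3].tolist())
E
```

```text
(array([0.56006116, 0.08489291, 0.17266918]), array([-9.00076380e-04, -1.81491663e-04, -9.99999578e-01]))
[(50, np.int64(237)), (52, np.int64(237)), (54, np.int64(236)), (56, np.int64(236)), (58, np.int64(236)), (60, np.int64(236)), (62, np.int64(236)), (64, np.int64(236)), (66, np.int64(236)), (68, np.int64(236)), (70, np.int64(252)), (72, np.int64(37)), (74, np.int64(60)), (76, np.int64(69)), (78, np.int64(71)), (80, np.int64(71)), (82, np.int64(70)), (84, np.int64(69)), (86, np.int64(67)), (88, np.int64(66)), (90, np.int64(103)), (92, np.int64(112)), (94, np.int64(145)), (96, np.int64(109)), (98, np.int64(110)), (100, np.int64(108)), (102, np.int64(110)), (104, np.int64(109)), (106, np.int64(108)), (108, np.int64(108)), (110, np.int64(108)), (112, np.int64(106)), (114, np.int64(107)), (116, np.int64(106)), (118, np.int64(107)), (120, np.int64(107)), (122, np.int64(108)), (124, np.int64(107))]
85 [233, 233, 234, 234, 253, 50, 75, 72, 73, 74, 71, 72, 70, 68, 69, 70, 70, 69, 71, 69, 69, 71, 70, 69, 70, 69, 71, 69, 73, 61, 19, 239, 237, 235, 236, 237, 237]
100 [233, 161, 73, 73, 72, 71, 70, 73, 95, 156, 94, 102, 101, 101, 105, 107, 106, 108, 111, 108, 112, 112, 109, 106, 109, 111, 142, 115, 99, 67, 73, 70, 73, 48, 239, 236, 236]
110 [235, 61, 71, 69, 70, 78, 121, 86, 97, 100, 96, 104, 99, 102, 104, 108, 104, 106, 108, 108, 112, 113, 107, 105, 108, 109, 109, 106, 104, 98, 136, 67, 68, 71, 247, 235, 234]
120 [231, 246, 63, 69, 55, 74, 87, 88, 98, 97, 99, 101, 103, 101, 105, 107, 106, 106, 111, 108, 110, 111, 108, 106, 107, 107, 110, 103, 101, 100, 95, 122, 68, 48, 238, 234, 235]
```

The rim now surrounds the hub with no contact force. I'll take the last few millimetres gently.

```bash
python3 drive.py '[[0.0008,0,0.0008,0,0,0],[0.0008,0,0.0008,0,0,0],[0,0,0,0,0,0]]'; python3 drive.py '[[0.0007,0,0.0007,0,0,0],[0,0,0,0,0,0]]'
```

```text
time: 14.17
tool_pos: [0.5089, -0.0157, 0.2584]
tool_rot: [3.138, 0.782, -2.046]
contact_force: [0.1, 0.4, -1.4]
opening: 0.0593
grip_force: 29.9
time: 14.33
tool_pos: [0.509, -0.0157, 0.2575]
tool_rot: [3.139, 0.783, -2.045]
contact_force: [0.0, -1.4, -2.0]
opening: 0.0593
grip_force: 30.0
```

```bash
python3 drive.py '[[0.0007,0,0.0007,0,0,0],[0,0,0,0,0,0]]'; python3 drive.py '[[0.0005,0,0.0005,0,0,0],[0,0,0,0,0,0]]' | grep force;  python3 drive.py '[[0.0005,0,0.0005,0,0,0],[0,0,0,0,0,0]]' | grep force
```

```text
time: 14.5
tool_pos: [0.5091, -0.0156, 0.2573]
tool_rot: [3.139, 0.784, -2.045]
contact_force: [-1.7, -1.0, 4.9]
opening: 0.0597
grip_force: 29.9
contact_force: [-2.5, -1.3, 9.8]
grip_force: 29.9
contact_force: [-4.5, -1.8, 13.3]
grip_force: 29.9
```

The rim met the seat at the expected height and force rises smoothly. Ease off slightly and release.

```bash
python3 drive.py '[[-0.0008,0,-0.0008,0,0,0],[0,0,0,0,0,0]]' - 8 | grep force; python3 drive.py '[[0,0,0,0,0,0],[0,0,0,0,0,0],[0,0,0,0,0,0],[0,0,0,0,0,0],[0,0,0,0,0,0],[0,0,0,0,0,0]]' 0.092
python3 - <<'E'
from e import *
w=robot.read_camera("wrist")
I=cv2.cvtColor(w["image"],cv2.COLOR_RGB2GRAY).astype(int)
for v in (95,105,115):print(v,I[v,185:315:3].tolist())
print([I[v,248] for v in range(60,125,2)])
print(now()[:3,3])
E
```

```text
contact_force: [-0.0, 0.2, 5.5]
grip_force: 8.0
time: 15.5
tool_pos: [0.5089, -0.0157, 0.2561]
tool_rot: [3.138, 0.782, -2.046]
contact_force: [-0.0, -0.4, -0.5]
opening: 0.0907
grip_force: 0.0
95 [233, 233, 234, 234, 234, 238, 60, 71, 73, 72, 72, 73, 74, 70, 100, 103, 106, 118, 171, 156, 147, 145, 178, 180, 178, 141, 112, 109, 109, 84, 70, 70, 70, 69, 78, 25, 240, 236, 236, 235, 236, 236, 237, 237]
105 [233, 234, 233, 231, 209, 74, 74, 72, 74, 70, 90, 96, 94, 95, 99, 99, 105, 103, 106, 107, 108, 110, 110, 114, 113, 111, 110, 108, 111, 111, 106, 139, 110, 69, 71, 72, 72, 246, 235, 236, 236, 235, 236, 237]
115 [233, 233, 233, 234, 93, 73, 72, 71, 127, 82, 86, 98, 97, 95, 99, 101, 100, 105, 107, 105, 106, 108, 106, 112, 113, 106, 108, 108, 109, 112, 106, 102, 101, 95, 166, 69, 68, 58, 239, 234, 235, 235, 235, 235]
[np.int64(235), np.int64(236), np.int64(235), np.int64(237), np.int64(236), np.int64(236), np.int64(235), np.int64(242), np.int64(25), np.int64(56), np.int64(90), np.int64(72), np.int64(71), np.int64(69), np.int64(68), np.int64(102), np.int64(110), np.int64(151), np.int64(107), np.int64(111), np.int64(111), np.int64(109), np.int64(108), np.int64(112), np.int64(108), np.int64(109), np.int64(109), np.int64(107), np.int64(109), np.int64(106), np.int64(110), np.int64(107), np.int64(107)]
[ 0.50889949 -0.01569197  0.25614199]
```

```bash
python3 drive.py '[[0,0,-0.01,0,0,0],[0,0,-0.02,0,0,0],[0,0,-0.035,0,0,0],[0,0,-0.035,0,0,0],[0,0,-0.035,0,0,0],[0,0,-0.03,0,0,0],[0,0,0,0,0,0]]'
python3 - <<'E'
from e import *
s=robot.observe();print(np.round(s["qpos"],3),now()[:3,3])
# check tumbler: teal top centroid height by two views
o=[]
for n in("side","scene","wrist"):
    k=robot.read_camera(n);m=teal(k);c=max(cv2.findContours(m,0,2)[0],key=cv2.contourArea);x,y,w,h=cv2.boundingRect(c);print(n,x,y,w,h,cv2.minAreaRect(c)[1:],"pred boot centre",proj(k,[.562,.083,.1415]).round(1),"pred top",proj(k,[.562,.083,.169]).round(1))
    M=cv2.moments(c);o.append((k,M["m10"]/M["m00"],M["m01"]/M["m00"]))
print(tri(o[:2]),tri(o))
th=.053;Rd=tool([0,0,-1],[np.sin(th),-np.cos(th),0]);np.save("Rd.npy",Rd)
plan(T([.40,.02,.40],Rd))
k=o[0][0];print("tamper",plane(k,229,318,0),"mug",plane(k,190,295,0),"jar",plane(k,230,172,0))
E
```

```text
time: 16.13
tool_pos: [0.4556, -0.1225, 0.3776]
tool_rot: [-3.134, 0.781, -2.041]
contact_force: [0.2, -0.3, 0.2]
opening: 0.0919
grip_force: 0.0
[-0.64   0.298  1.796  0.803  1.309  2.651] [ 0.45555059 -0.12253229  0.37755853]
side 248 157 19 26 ((25.0, 18.0), 90.0) pred boot centre [256.3 169.1] pred top [256.2 161.6]
scene 251 153 18 22 ((21.0, 17.0), 90.0) pred boot centre [259.1 163.4] pred top [259.  155.5]
wrist 224 144 53 67 ((66.0, 52.0), 90.0) pred boot centre [247.8 178.1] pred top [247.7 199.2]
(array([0.56003701, 0.08210799, 0.14117601]), [np.float64(0.00018604815077387916), np.float64(0.00018604815077389865)]) (array([0.55953336, 0.08259501, 0.14159848]), [np.float64(0.00035158529289804725), np.float64(0.00024492914616762744), np.float64(0.00016899195704612595)])
n 19 row [-0.0093 -0.0017  0.0028] [-0.0427  0.0247 -0.1038] total [-0.0887  0.1133  0.0507] [-0.8117  0.4701 -1.9722]
tamper [0.46596349 0.47194288 0.        ] mug [0.5862022  0.45131891 0.        ] jar [ 0.70476725 -0.02469941  0.        ]
```

The tumbler is seated: three views put the boot centre at (0.560, 0.082, 0.141) against 0.1415 expected, and it stands upright. Next I turn the tool down, fingers closed, for the selector.

```bash
python3 drive.py '[[-0.0074,-0.0013,0.0022,-0.0338,0.0196,-0.0822],[-0.0074,-0.0013,0.0022,-0.0338,0.0196,-0.0822],[-0.0074,-0.0013,0.0022,-0.0338,0.0196,-0.0822],[-0.0074,-0.0013,0.0022,-0.0338,0.0196,-0.0822],[-0.0074,-0.0013,0.0022,-0.0338,0.0196,-0.0822],[-0.0074,-0.0013,0.0022,-0.0338,0.0196,-0.0822],[-0.0074,-0.0013,0.0022,-0.0338,0.0196,-0.0822],[-0.0074,-0.0013,0.0022,-0.0338,0.0196,-0.0822]]' 0.0 20
python3 drive.py '[[-0.0074,-0.0013,0.0022,-0.0338,0.0196,-0.0822],[-0.0074,-0.0013,0.0022,-0.0338,0.0196,-0.0822],[-0.0074,-0.0013,0.0022,-0.0338,0.0196,-0.0822],[-0.0074,-0.0013,0.0022,-0.0338,0.0196,-0.0822],[-0.0074,-0.0013,0.0022,-0.0338,0.0196,-0.0822],[-0.0074,-0.0013,0.0022,-0.0338,0.0196,-0.0822],[-0.0074,-0.0013,0.0022,-0.0338,0.0196,-0.0822],[-0.0074,-0.0013,0.0022,-0.0338,0.0196,-0.0822]]'
python3 drive.py '[[-0.0074,-0.0013,0.0022,-0.0338,0.0196,-0.0822],[-0.0074,-0.0013,0.0022,-0.0338,0.0196,-0.0822],[-0.0074,-0.0013,0.0022,-0.0338,0.0196,-0.0822],[-0.0074,-0.0013,0.0022,-0.0338,0.0196,-0.0822],[-0.0074,-0.0013,0.0022,-0.0338,0.0196,-0.0822],[-0.0074,-0.0013,0.0022,-0.0338,0.0196,-0.0822],[-0.0074,-0.0013,0.0022,-0.0338,0.0196,-0.0822],[-0.0074,-0.0013,0.0022,-0.0338,0.0196,-0.0822]]'
python3 - <<'E'
from e import *
print(np.round(robot.observe()["qpos"],3));plan(T([.40,.08,.40],np.load("Rd.npy")))
k=robot.read_camera("wrist");np.save("w9.npy",k,allow_pickle=True)
E
```

```text
time: 16.95
tool_pos: [0.4737, -0.0649, 0.397]
tool_rot: [-2.912, 0.537, -1.233]
contact_force: [-0.3, -0.8, -0.3]
opening: 0.043
grip_force: 0.0
time: 17.62
tool_pos: [0.45, -0.009, 0.4065]
tool_rot: [-2.938, 0.231, -0.579]
contact_force: [0.0, -0.9, 0.7]
opening: 0.0006
grip_force: 0.0
time: 18.28
tool_pos: [0.3969, 0.0206, 0.3975]
tool_rot: [3.141, 0.001, 0.06]
contact_force: [0.8, -0.0, 0.9]
opening: 0.0004
grip_force: 0.0
[-1.410e-01  1.130e-01  1.850e+00 -1.000e-03  1.179e+00  1.369e+00]
n 2 row [ 0.0033 -0.0296 -0.0013] [0.0004 0.0006 0.0037] total [ 0.0067 -0.0591 -0.0025] [0.0007 0.0011 0.0075]
```

```bash
python3 drive.py '[[0.003,-0.03,0,0,0,0],[0.003,-0.03,0,0,0,0],[0,-0.03,0,0,0,0],[0,-0.03,0,0,0,0],[0,-0.03,0,0,0,0],[0,-0.02,0,0,0,0],[0,0,0,0,0,0]]'
python3 - <<'E'
from e import *
b=np.load("w3.npy",allow_pickle=True).item();w8=np.load("w8.npy",allow_pickle=True)[0]
print(tri([(b,165.7,184.8),(w8,392,96)]),plane(b,165.7,184.8,.045),plane(w8,392,96,.045))
k=robot.read_camera("wrist");np.save("w10.npy",k,allow_pickle=True)
# along slot line: gray profile in current view, dryer coordinates
th=.053;X=np.array([np.cos(th),np.sin(th)]);Y=np.array([-X[1],X[0]]);O=cup-.03*X+.065*Y;print("O",O)
for c,nm in((b,"w3"),(k,"now")):
    for xo in(-.070,-.062,-.078):
        print(nm,xo,[int(cv2.cvtColor(c["image"],cv2.COLOR_RGB2GRAY)[tuple(np.round(proj(c,np.r_[O+xo*X+y*Y,.045])[::-1]).astype(int))]) for y in np.arange(.05,-.051,-.004)])
s=O-.07*X;print("selector y=30:",s+.03*Y,"stop",s-.03*Y);print(now()[:3,3])
E
```

```text
time: 18.92
tool_pos: [0.3937, 0.1929, 0.3978]
tool_rot: [-3.14, 0.002, 0.057]
contact_force: [0.4, 0.2, -0.8]
opening: 0.0007
grip_force: 0.0
(array([0.45704583, 0.15964097, 0.03892083]), [np.float64(0.0005101530628764166), np.float64(0.0005101530628764799)]) [0.45912645 0.15761671 0.045     ] [0.45768149 0.15328585 0.045     ]
O [0.52869874 0.14661947]
w3 -0.07 [178, 65, 70, 57, 45, 46, 54, 40, 53, 165, 63, 46, 50, 53, 59, 57, 66, 69, 55, 55, 55, 55, 54, 51, 86, 89]
w3 -0.062 [160, 69, 70, 74, 75, 75, 76, 54, 56, 64, 53, 51, 84, 83, 84, 86, 87, 84, 89, 89, 88, 90, 87, 91, 87, 90]
w3 -0.078 [66, 69, 67, 68, 70, 70, 70, 62, 38, 42, 54, 74, 76, 75, 78, 79, 82, 85, 81, 84, 85, 84, 86, 87, 87, 88]
now -0.07 [106, 108, 59, 60, 59, 61, 61, 66, 66, 180, 46, 59, 57, 57, 56, 55, 54, 54, 53, 54, 51, 50, 93, 95, 103, 100]
now -0.062 [107, 107, 107, 110, 106, 106, 90, 53, 53, 58, 50, 103, 101, 102, 100, 100, 101, 97, 96, 94, 94, 94, 92, 92, 93, 89]
now -0.078 [108, 107, 106, 107, 107, 105, 110, 40, 40, 37, 76, 102, 103, 102, 102, 101, 100, 97, 100, 98, 97, 96, 94, 94, 92, 91]
selector y=30: [0.45720777 0.17286908] stop [0.46038629 0.11295333]
[0.39379423 0.19148    0.39780184]
```

Two views put the selector grip at about y = +0.0155 in the dryer frame, so it starts about 15 mm along its slide. I'll go down on its white-dot side and push toward the red dot.

```bash
python3 - <<'E'
from e import *
plan(T([.4556,.2028,.398],np.load("Rd.npy")))
E
```

```text
n 2 row [ 0.0312 -0.0039 -0.0001] [-0.0001  0.001   0.0021] total [ 0.0624 -0.0078 -0.0003] [-0.0003  0.0019  0.0042]
```

```bash
python3 drive.py '[[0.031,-0.004,0,0,0.001,0.002],[0.031,-0.004,0,0,0.001,0.002],[0,0,0.03,0,0,0],[0,0,0.03,0,0,0],[0,0,0.03,0,0,0],[0,0,0.03,0,0,0],[0,0,0.025,0,0,0],[0,0,0,0,0,0]]'
python3 - <<'E'
from e import *
for i in range(2):
    robot.read_camera("wrist");plan(T([.4556,.2028,.2155],np.load("Rd.npy")))
E
```

```text
time: 19.63
tool_pos: [0.4546, 0.1996, 0.2491]
tool_rot: [3.14, 0.008, 0.048]
contact_force: [-1.1, -0.1, -0.1]
opening: 0.0003
grip_force: 0.0
n 1 row [ 0.0004 -0.0028  0.0362] [ 0.0013  0.004  -0.0042] total [ 0.0004 -0.0028  0.0362] [ 0.0013  0.004  -0.0042]
n 2 row [-0.0003 -0.0012  0.019 ] [ 0.0002 -0.0001 -0.002 ] total [-0.0006 -0.0025  0.038 ] [ 0.0004 -0.0003 -0.004 ]
```

```bash
python3 drive.py '[[0,-0.002,0.018,0,0,0],[0,0,0.012,0,0,0],[0,0,0.006,0,0,0],[0,0,0,0,0,0]]'; python3 drive.py '[[0,0.008,0,0,0,0],[0,0.01,0,0,0,0],[0,0.01,0,0,0,0],[0,0.01,0,0,0,0],[0,0,0,0,0,0]]'
```

```text
time: 20.07
tool_pos: [0.4565, 0.2028, 0.2184]
tool_rot: [-3.141, -0.003, 0.05]
contact_force: [-0.7, 0.1, 0.3]
opening: 0.0004
grip_force: 0.0
time: 20.48
tool_pos: [0.4585, 0.1631, 0.2187]
tool_rot: [-3.142, -0.004, 0.048]
contact_force: [-0.4, -0.7, 0.2]
opening: 0.0005
grip_force: 0.1
```

```bash
cat > k.py <<'E'
from e import *
th=.053;X=np.array([np.cos(th),np.sin(th)]);Y=np.array([-X[1],X[0]]);O=cup-.03*X+.065*Y
for n in("side","scene","wrist"):
    c=robot.read_camera(n)
    for xo in(-.062,-.07,-.078):
        print(n,xo,[int(cv2.cvtColor(c["image"],cv2.COLOR_RGB2GRAY)[tuple(np.round(proj(c,np.r_[O+xo*X+y*Y,.045])[::-1]).astype(int))]) for y in np.arange(.05,-.051,-.004)])
d=now()[:2,3]-O;print("tip dryer xy",d@X,d@Y,"tipz",now()[2,3]-.178)
E
python3 k.py
```

```text
side -0.062 [121, 128, 126, 125, 117, 94, 58, 53, 65, 69, 77, 73, 73, 69, 66, 68, 65, 63, 68, 70, 88, 111, 130, 164, 168, 168]
side -0.07 [106, 120, 121, 121, 111, 97, 70, 52, 63, 69, 77, 72, 67, 67, 66, 66, 77, 77, 96, 80, 79, 66, 65, 65, 70, 64]
side -0.078 [97, 115, 109, 107, 111, 112, 91, 77, 63, 63, 56, 56, 56, 69, 97, 109, 108, 113, 116, 104, 88, 72, 65, 62, 66, 66]
scene -0.062 [182, 192, 182, 185, 190, 139, 145, 141, 134, 110, 92, 121, 136, 142, 152, 155, 171, 179, 184, 190, 179, 186, 196, 183, 186, 181]
scene -0.07 [206, 227, 227, 229, 226, 150, 144, 137, 111, 91, 118, 136, 139, 203, 222, 215, 224, 225, 220, 225, 217, 228, 232, 227, 230, 226]
scene -0.078 [110, 162, 112, 93, 119, 114, 134, 104, 87, 123, 103, 126, 113, 151, 132, 110, 164, 132, 161, 134, 114, 163, 131, 109, 157, 135]
wrist -0.062 [36, 40, 42, 46, 48, 48, 46, 44, 65, 40, 36, 31, 31, 29, 25, 27, 28, 34, 38, 44, 43, 41, 72, 69, 85, 84]
wrist -0.07 [26, 25, 29, 34, 34, 37, 54, 38, 47, 36, 36, 34, 29, 27, 25, 23, 24, 27, 26, 34, 35, 38, 40, 45, 63, 69]
wrist -0.078 [39, 36, 39, 37, 38, 40, 100, 34, 36, 44, 44, 43, 41, 40, 40, 37, 37, 37, 38, 40, 42, 42, 46, 45, 44, 39]
tip dryer xy -0.06940699602486188 0.02160746081928758 tipz 0.04015358975383304
```

```bash
python3 drive.py '[[0,0.008,0,0,0,0],[0,0.008,0,0,0,0],[0,0.004,0,0,0,0],[0,0,0,0,0,0]]'; python3 drive.py '[[0,0.003,0,0,0,0],[0,0,0,0,0,0]]'; python3 drive.py '[[0,0.002,0,0,0,0],[0,0,0,0,0,0]]'
```

```text
time: 20.97
tool_pos: [0.4592, 0.1441, 0.218]
tool_rot: [3.141, -0.003, 0.049]
contact_force: [0.3, 0.1, 0.9]
opening: 0.0006
grip_force: 0.2
time: 21.13
tool_pos: [0.4593, 0.1416, 0.2179]
tool_rot: [-3.142, -0.003, 0.05]
contact_force: [-0.2, 0.4, 0.9]
opening: 0.0005
grip_force: 0.4
time: 21.3
tool_pos: [0.4594, 0.1399, 0.2179]
tool_rot: [-3.142, -0.003, 0.05]
contact_force: [-1.1, 1.2, 1.0]
opening: 0.0005
grip_force: 0.7
```

```bash
for i in 1; do python3 drive.py '[[0,0.002,0,0,0,0],[0,0,0,0,0,0]]'; done; python3 drive.py '[[0,0.002,0,0,0,0],[0,0,0,0,0,0]]'; python3 drive.py '[[0,0.002,0,0,0,0],[0,0,0,0,0,0]]'|grep -E "pos|force"
```

```text
time: 21.47
tool_pos: [0.4595, 0.1379, 0.2179]
tool_rot: [-3.142, -0.003, 0.05]
contact_force: [-0.7, 2.0, 0.7]
opening: 0.0004
grip_force: 0.8
time: 21.63
tool_pos: [0.4596, 0.1358, 0.2179]
tool_rot: [-3.142, -0.003, 0.05]
contact_force: [-0.4, 0.8, 0.5]
opening: 0.0001
grip_force: 0.8
tool_pos: [0.4597, 0.1337, 0.2179]
contact_force: [-0.4, 2.1, 1.2]
grip_force: 0.8
```

The y force is now about 2 N, which is the selector's friction, so it is moving. The fingertips are just thinner than assumed. Continue to the stop.

```bash
python3 drive.py '[[0,0.003,0,0,0,0],[0,0,0,0,0,0]]'|grep -E "pos|force"; python3 drive.py '[[0,0.002,0,0,0,0],[0,0,0,0,0,0]]'|grep -E "pos|force"; python3 drive.py '[[0,0.002,0,0,0,0],[0,0,0,0,0,0]]'|grep -E "pos|force"; python3 k.py
```

```text
tool_pos: [0.4598, 0.1309, 0.218]
contact_force: [-0.7, 3.0, 0.0]
grip_force: 1.6
tool_pos: [0.4598, 0.1298, 0.2182]
contact_force: [-2.6, 10.6, 3.1]
grip_force: 4.9
tool_pos: [0.4599, 0.1288, 0.2185]
contact_force: [-2.7, 19.0, 5.0]
grip_force: 8.5
side -0.062 [115, 141, 115, 141, 116, 141, 115, 140, 118, 127, 127, 126, 126, 125, 118, 90, 58, 55, 65, 70, 65, 66, 67, 66, 65, 65]
side -0.07 [57, 65, 53, 64, 54, 65, 72, 66, 87, 108, 123, 127, 126, 117, 101, 73, 51, 51, 63, 72, 70, 71, 69, 69, 65, 70]
side -0.078 [54, 61, 54, 66, 58, 66, 58, 69, 76, 102, 115, 121, 111, 112, 113, 87, 68, 54, 57, 55, 59, 57, 63, 82, 95, 106]
scene -0.062 [181, 188, 180, 185, 195, 179, 185, 182, 187, 199, 183, 184, 172, 158, 144, 128, 139, 132, 104, 101, 123, 139, 146, 156, 176, 176]
scene -0.07 [204, 227, 227, 226, 231, 227, 230, 227, 228, 227, 220, 224, 224, 161, 144, 142, 132, 104, 99, 126, 137, 144, 172, 225, 230, 225]
scene -0.078 [111, 161, 112, 91, 131, 102, 152, 126, 174, 120, 96, 135, 112, 133, 132, 125, 108, 98, 127, 109, 89, 138, 125, 108, 153, 133]
wrist -0.062 [200, 65, 30, 31, 34, 31, 32, 34, 34, 36, 43, 44, 50, 51, 48, 75, 48, 53, 40, 41, 37, 34, 31, 31, 33, 39]
wrist -0.07 [45, 31, 26, 27, 27, 26, 23, 27, 24, 29, 28, 30, 34, 37, 39, 62, 47, 61, 42, 38, 33, 31, 30, 28, 26, 30]
wrist -0.078 [40, 42, 39, 39, 40, 37, 38, 38, 39, 39, 38, 41, 43, 43, 45, 58, 39, 113, 50, 47, 46, 44, 46, 43, 42, 42]
tip dryer xy -0.06967862795210758 -0.01406882684996066 tipz 0.04047524239243447
```

Hard stop, with force climbing 3→19 N. Its position fits the grip being at −30 mm. Back off, lift and verify.

```bash
python3 drive.py '[[0,-0.006,0,0,0,0],[0,-0.008,0,0,0,0],[0,0,-0.02,0,0,0],[0,0,-0.04,0,0,0],[0,0,-0.04,0,0,0],[-0.02,0,-0.03,0,0,0],[-0.02,0,-0.03,0,0,0],[-0.02,0,-0.02,0,0,0]]'; python3 drive.py '[[0,0,0,0,0,0],[0,0,0,0,0,0]]' > /dev/null
python3 - <<'E'
from e import *
th=.053;X=np.array([np.cos(th),np.sin(th)]);Y=np.array([-X[1],X[0]]);O=cup-.03*X+.065*Y
k=robot.read_camera("wrist");print(now()[:3,3],k["pose"][:3,3])
hs=cv2.cvtColor(k["image"],cv2.COLOR_RGB2HSV);r=(cv2.inRange(hs,(0,150,100),(8,255,255))|cv2.inRange(hs,(172,150,100),(180,255,255)));r[205:]=0
c=max(cv2.findContours(r,0,2)[0],key=cv2.contourArea);M=cv2.moments(c);uv=(M["m10"]/M["m00"],M["m01"]/M["m00"]);print("red",uv,"pred",proj(k,[.4607,.0873,.03]))
for xo in(-.062,-.07,-.078):
    print(xo,[int(cv2.cvtColor(k["image"],cv2.COLOR_RGB2GRAY)[tuple(np.round(proj(k,np.r_[O+xo*X+y*Y,.045])[::-1]).astype(int))]) for y in np.arange(.05,-.051,-.004)])
o=[]
for n in("side","scene"):
    k=robot.read_camera(n);c=max(cv2.findContours(teal(k),0,2)[0],key=cv2.contourArea);M=cv2.moments(c);o.append((k,M["m10"]/M["m00"],M["m01"]/M["m00"]));print(n,cv2.boundingRect(c))
print(tri(o))
E
```

```text
time: 23.12
tool_pos: [0.3984, 0.1378, 0.4004]
tool_rot: [3.141, -0.006, 0.05]
contact_force: [1.4, -0.7, 0.4]
opening: 0.0002
grip_force: 0.0
[0.39902302 0.1378596  0.39769002] [0.46845071 0.14120855 0.37878564]
red (376.58781362007164, 201.179211469534) pred [292.44459746 126.18801277]
-0.062 [91, 94, 96, 97, 95, 94, 98, 96, 94, 98, 100, 100, 97, 102, 101, 98, 100, 102, 34, 42, 41, 42, 103, 100, 99, 100]
-0.07 [98, 93, 68, 50, 49, 51, 49, 52, 50, 52, 50, 53, 52, 54, 54, 53, 57, 57, 44, 62, 134, 59, 59, 100, 101, 104]
-0.078 [92, 95, 94, 95, 95, 95, 96, 96, 97, 97, 98, 101, 102, 103, 99, 101, 102, 105, 36, 59, 41, 67, 104, 104, 102, 102]
side (248, 157, 19, 26)
scene (251, 153, 17, 22)
(array([0.55955465, 0.08441176, 0.1408352 ]), [np.float64(0.0019595579324776413), np.float64(0.0019595579324775472)])
```

The grip now spans −0.022 to −0.037 in the dryer frame, so it is centred at −0.030 at the stop. The tumbler's silhouettes have not changed.

```bash
python3 - <<'E'
from h import *
a=cv2.imread("pics/side0.png")[:,:,::-1].astype(int);k=robot.read_camera("side")["image"].astype(int)
for n,(x,y) in dict(jar=(229,158),mug=(190,280),tamper=(229,308)).items():print(n,np.abs(a-k)[y-22:y+22,x-16:x+16].mean().round(2))
print(robot.hand_in())
E
```

```text
jar 4.77
mug 3.84
tamper 5.03
the job is handed in; nothing more can be done
None
```

The steel tumbler is seated upside down on the cup post, the selector is at its red-dot stop, everything is released, the mug, tamper and spice jar show no sign of having moved, and the job was handed in at about 23 s.

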